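Seat the keyed shaft in the pulley hub and hold it against the spring

TASK

Take the blue-headed keyed shaft out of the wooden stand and push it, nose down, into the bore of the pulley clamped in the plywood cradle, turning it until its key slips into the keyway. Then keep pushing until the collar sits down on the hub against the spring plunger, and finish there: still gripping the shaft by its head and holding it pressed fully home (do not let go). Leave the other tools and parts on the bench as they are.

Things in the scene. Friction and masses are not known exactly. Their poses are not given: they have to be found in the camera images.
- drive_shaft: Loose steel stub shaft, 0.36 to 0.54 kg, upright, nose down in the stand. Origin at the centre of the nose tip, z up its axis, +x towards its key. From the tip up: nose tapering from 7 to 12 mm radius over 9 mm; plain 24 mm diameter; round collar, 48 mm diameter, from 50 to 58 mm; square head above. In the stand its tip hangs 50 mm below the stand's top.
- shaft_head (a point): Point on the drive shaft's axis 85 mm above its tip, where to grip: the blue square head, 24 x 24 mm, faces square to the shaft's x and y, reaches from 58 to 100 mm above the tip. Axes as the shaft's.
- shaft_key (a point): Outer lower edge of the drive shaft's one brass key: 18 mm from the axis along the shaft's +x, 20 mm above the tip. The key is 8 mm wide and runs from 20 to 50 mm above the tip. Hidden while in the stand, but a yellow dash on the collar's top marks its side.
- bore_mouth (a point): Centre of the bore at the top face of the pulley's hub, 80 mm above the bench, z up. Bore 26.4 mm diameter with one keyway, 10 mm wide, reaching 19.5 mm from the axis, all the way down. This point's +x points to the red index mark on the cradle; the keyway lies within 0.45 rad (26 degrees) of it to either side, not measured: look into the bore or feel for it.
- seat (a point): Where the drive shaft's tip is when fully home, collar on the hub: 50 mm straight below bore_mouth. If the key misses the keyway the shaft stops with its tip 20 mm below bore_mouth, the key riding on the hub's face; turned there under a light push, it can drop in once the key is within about 3 degrees of the keyway.
- cradle: Fixed plywood block 190 x 190 x 20 mm, origin under its centre, with a red index mark on top along its +x. On it, clamped so that it cannot turn, the aluminium pulley: 110 mm diameter, rim 40 mm high, hub 56 mm diameter and 60 mm high, between two dark jaws on the cradle's y sides.
- plunger (a joint): Brass spring plunger at the bottom of the bore, 0 when free, growing (m) as it is pushed down. The tip of a shaft meets it 42 mm below bore_mouth; it pushes back with 7 N at first and 13 N at 0.008, the shaft fully home; let go, the shaft is pushed up again.
- stand: Fixed wooden block 90 x 200 x 65 mm (x, y, z), origin under its centre. Two round pockets, 41 mm diameter, 60 mm deep, 52 mm either side of its centre along its y: the drive shaft hangs by its collar in the one at +y, the plain shaft in the one at -y. Lift a shaft straight up by 55 mm or more to clear it.
- plain_shaft: Loose bystander in the stand's other pocket: like the drive shaft but without a key and with a round black head 22 mm diameter and 30 mm high. Origin at its nose tip. Leave it in place.
- spacer: Loose brass ring, 28 mm diameter, 12 mm high, lying on a corner of the cradle. Origin under its centre. Leave it in place.
- block_plane: Loose small hand plane, 160 x 52 x 50 mm, beyond the work. Leave alone.
- wrench: Loose steel wrench lying beyond the work. Leave alone.
- glue: Loose white bottle with an orange cap, 160 mm high, standing at the left. Leave alone.
- mallet: Loose wooden mallet lying at the right. Leave alone.
- screwdriver: Loose screwdriver with a yellow handle lying at the left. Leave alone.
Not all that is in view belongs to the job. What is shaped like the drive_shaft but orange or purple is not meant.

How it is judged:
By the outcome, as a careful person would: the job done as asked, in the order asked, and still so for the second after the job is handed in, while the arm keeps its last pose, push and grip.
It also fails if it takes over 54 s, if anything falls off the work surface, if the arm or the gripper's body presses on something with over 40 N, if the wrist force passes 120 N, or if a joint passes its speed limit or range.

ROBOT

A 7-joint arm with a two-finger parallel gripper is mounted at the origin on the work surface. World frame = base frame: x ahead of the robot, y to its left, z up, the work surface at z = 0. Lengths are in m, angles in rad, forces in N, time in s.
With the tool pointing down it reaches from about 0.425 to 1.025 m from the base axis. Payload 9.4 kg.
Tool frame: the origin (TCP) lies at the very end of the fingers, on their centre line; the grasp point (between the pads) lies 19 mm behind it; z points along the fingers, y is the line along which they close (so a half turn about z gives the same grasp; the last joint's range is limited). The gripper opens to 93 mm and grips with 3 to 60 N. Pads are 15 mm wide; open, the fingers measure 128 mm over their backs; the gripper's body (75 mm by 188 mm) begins 65 mm behind the grasp point.
Start: joints at [1.239, 0.599, -0.003, 1.599, 0.002, 0.943, -0.08], TCP at [0.183, -0.702, 0.219] pointing down, gripper open.
Joint ranges: [-2.57, 2.57], [-0.35, 1.97], [-1.29, 1.29], [0.11, 2.56], [-1.05, 4.19], [0.11, 1.86], [-2.63, 2.63]. Speed limits (rad/s): [2.22, 2.22, 3.01, 3.01, 3.14, 3.14, 3.14].

INTERFACE

Orientations are given as a unit quaternion [w, x, y, z].
In Python, from cell import observe, imaging, workorder gives the robot as it stands. The module is installed in compiled form; this text tells all that it offers.
- The arm moves only by the tool carry_out, never from a script. Its argument "commands" is a list of rows, each an object with "translation": the shift along the tool's x, y, z in mm, a list of three; "spin": the turn about the tool's z in rad; "claw": the opening in per cent of the stroke, from 0 (shut) to 100 (fully open). In form: [{"translation": [tx, ty, tz], "spin": spin, "claw": claw}, ...]. A call has 1 to 10 rows; each row shifts and turns the commanded pose from where the row before left it, along the tool's axes as they then stand; what a row does not reach is not made up. A row lasts 1/8 s, in which the tool goes at most 62.5 mm and 10.7 degrees, less where a joint would pass 70% of its speed; a pose out of reach is approached as far as the arm can. A call with a gripper value outside its range is refused whole. The fingers move at their own pace and stop on an object; "newtons" is the grip in N (left out, the last holds). Time passes only in rows, so rows that do not move let the fingers close. It gives the time, the measured TCP pose, the force, the opening and the grip force at its end, in the units of the state.
- observe(): the state, without advancing time (a new reading comes with each control period).
- imaging.get_image(name): name is "scene" or "top"; returns (picture, depth): 480x640x3 uint8, red, green, blue; 480x640 float32, m along the optical axis (not along the pixel's ray), 0 where there is no reading.
- imaging.camera_model(name): a dict with "fx", "fy", "cx", "cy" (pixels), "D" ([k1, k2, p1, p2, k3] as OpenCV has them; the pictures are not rectified), "T" (4x4, takes a point from camera to world coordinates). Camera axes: x right, y down, z forward; pixel columns grow to the right and rows downward; lengths in m; the calibration is good to about 2 mm. A picture is of the moment at which its call begins. camera_model takes no time and is no camera call.
- workorder.job_done(): hands the job in; it is judged then, once.
The state is a dict: "time": time; "q": joint angles; "joint_vel": joint speeds; "joint_torque": joint torques, N m; "eef_pos": TCP position; "tcp_rot": TCP orientation; "contact_force": force on the tool from outside, world axes, zero at the start; "torque": the same for the moment, N m; "opening": opening from 0.0 (shut) to 1.0 (fully open); "finger_force": force on a finger pad.
Only numpy, scipy, OpenCV 4.12 (cv2) and the standard library are available. Lean on these libraries where they do the work, as an engineer would, in place of code of your own. Each camera call takes 0.05 s, during which the arm holds its last target. There are 200 camera calls.

## Working session

There is one attempt and no reset: what is moved stays moved. The work goes in short steps, Python scripts to look and compute and a tool call to move; the robot and the scene stay as the last step left them, time stands still between calls to the robot, and variables do not carry over. Pictures are saved under pics/ and viewed, at most 10 in all, crops included, and the job is handed in when it is done.

Besides the shell and the picture viewer there is one more tool, called as name(argument=value, ...) on one line, values as JSON. carry_out: Moves the arm, as the interface text tells. Its arguments: {"type":"object","properties":{"commands":{"type":"array"},"newtons":{"type":"number"}},"required":["commands"]}

```bash
mkdir -p pics
cat > h.py <<'E'
import numpy as np, cv2
from cell import observe, imaging, workorder
def grab(n):
    p,d=imaging.get_image(n); m=imaging.camera_model(n)
    np.savez(n+'.npz',p=p,d=d); cv2.imwrite
    return p,d,m
def world(m,us,vs,zs):
    K=np.array([[m['fx'],0,m['cx']],[0,m['fy'],m['cy']],[0,0,1]])
    n=cv2.undistortPoints(np.stack([us,vs],1).astype(float).reshape(-1,1,2),K,np.array(m['D'],float)).reshape(-1,2)
    P=np.c_[n*np.array(zs)[:,None],zs]; T=np.array(m['T'])
    return P@T[:3,:3].T+T[:3,3]
def onplane(m,us,vs,z):
    T=np.array(m['T']); a=world(m,us,vs,np.ones(len(us))); o=T[:3,3]
    r=a-o; return o+r*((z-o[2])/r[:,2])[:,None]
def pix(m,P):
    T=np.linalg.inv(np.array(m['T'])); K=np.array([[m['fx'],0,m['cx']],[0,m['fy'],m['cy']],[0,0,1]])
    return cv2.projectPoints(np.array(P,float).reshape(-1,1,3),cv2.Rodrigues(T[:3,:3])[0],T[:3,3],K,np.array(m['D'],float))[0].reshape(-1,2)
E
python3 - <<'E'
from h import *
for n in('top','scene'):
    p,d,m=grab(n); cv2.imwrite(f'pics/{n}0.png',p[...,::-1]); print(n,m)
print(observe())
E
```

```text
top {'fx': 474.3438918304084, 'fy': 474.3438918304084, 'cx': 322.18477620891855, 'cy': 243.29083431079448, 'D': array([0.03613654, 0.        , 0.        , 0.        , 0.        ]), 'T': array([[ 0.02477169, -0.98683564,  0.15981798,  0.36057099],
       [-0.99969013, -0.02406125,  0.00637924, -0.01241934],
       [-0.00244984, -0.15992649, -0.98712589,  1.36765276],
       [ 0.        ,  0.        ,  0.        ,  1.        ]])}
scene {'fx': 487.0097962759527, 'fy': 487.0097962759527, 'cx': 320.50814261585896, 'cy': 241.02261004186374, 'D': array([-0.13388335,  0.        ,  0.        ,  0.        ,  0.        ]), 'T': array([[-0.70693413,  0.42638192, -0.56430718,  1.34318973],
       [ 0.7072752 ,  0.42891796, -0.561953  ,  0.73118605],
       [ 0.00243489, -0.79638423, -0.6047861 ,  0.87627607],
       [ 0.        ,  0.        ,  0.        ,  1.        ]])}
{'time': 0.1, 'q': array([ 1.23928544,  0.60004242, -0.00252778,  1.60005461,  0.00181484,
        0.94293271, -0.07978198]), 'joint_vel': array([ 8.81891974e-04, -2.22447404e-03,  5.04679906e-06, -1.94447581e-03,
       -7.71830677e-04,  1.77666347e-05,  7.41333998e-04]), 'joint_torque': array([ 6.01553125e-03, -7.66546011e+01,  1.50178056e+00, -2.52937299e+01,
       -5.23627969e-02,  1.36054459e-02,  8.13964652e-05]), 'eef_pos': array([ 0.18260301, -0.70116077,  0.21784684]), 'tcp_rot': array([-6.97984706e-04,  9.91890045e-01,  1.27096905e-01, -1.67084279e-04]), 'contact_force': array([-0.24267825,  1.02715025, -0.78691176]), 'torque': array([0.03873822, 0.00934033, 0.01735154]), 'finger_force': 0.0, 'opening': 1.002336150610774}
```

View pics/top0.png

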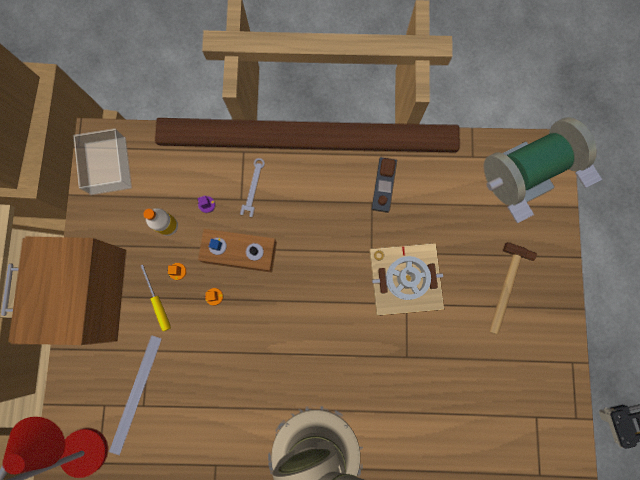

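View pics/scene0.png

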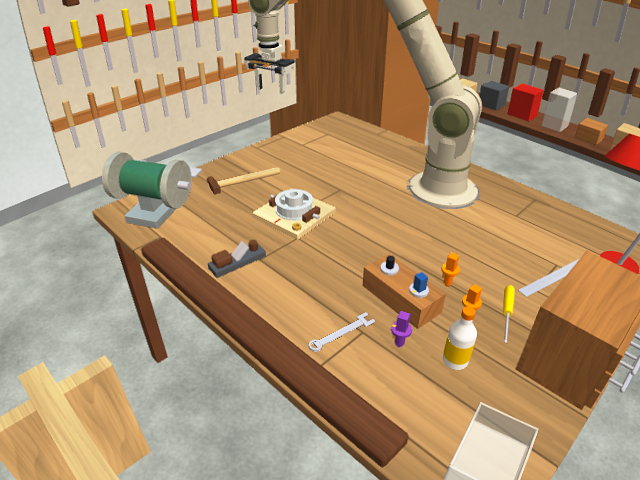

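Top view: the stand is at about (237,251). The blue head is at (217,245) and the black plain shaft at (254,251). The pulley is at (408,278), with its red mark at (403,250). The shaft-shaped candidates are blue (217,245), orange (177,271) and (214,296), and purple (206,204). Only the blue one stands in the wooden stand as described. In the scene view it is at (421,284). I'll confirm this in one enlarged crop.

Run:
```python
from h import *
T=np.load('top.npz');S=np.load('scene.npz')
def c(p,u,v,w=40,h=30,s=10): return cv2.resize(p[v-h:v+h,u-w:u+w],None,fx=s/2,fy=s/2,interpolation=cv2.INTER_CUBIC)
a=np.vstack([np.hstack([c(T['p'],225,250),c(T['p'],408,275,40,30)]),np.hstack([c(S['p'],415,284),c(S['p'],295,208)])])
cv2.imwrite('pics/crop.png',a[...,::-1]); print(a.shape)
for n,X in(('top',T),('scene',S)):
    m=imaging.camera_model(n);p=X['p'].astype(int);d=X['d'];hsv=cv2.cvtColor(X['p'],cv2.COLOR_RGB2HSV)
    v,u=np.mgrid[:480,:640]
    W=world(m,u.ravel(),v.ravel(),d.ravel()).reshape(480,640,3); np.save(n+'W.npy',W)
    b=(p[...,2]>p[...,0]+50)&(d>0)&(W[...,2]>.05)
    l,lab,st,ce=cv2.connectedComponentsWithStats(b.astype(np.uint8))
    for i in range(1,l):
        if st[i,4]>15:
            q=W[lab==i]; t=q[q[:,2]>.10]; print(n,'blue',st[i],ce[i],np.median(q,0),q[:,2].max()); 
            t=lab==i
            if n=='top':
                e=t&(W[...,2]>.108); print('topface',e.sum(),W[e].mean(0))
                uu,vv=np.where(e)[::-1]; print(cv2.minAreaRect(np.float32(onplane(m,uu,vv,.115)[:,:2]*1000)))
    r=(p[...,0]>p[...,1]+80)&(p[...,0]>p[...,2]+80)&(abs(W[...,2]-.02)<.01)
    uu,vv=np.where(r)[::-1]; k=onplane(m,uu,vv,.02); 
    for w in zip(uu,vv,k.round(4).tolist()): 
        if .3<w[2][0]<1 and w[2][1]<0: print(n,w)
    # hub & stand tops
    for nm,z,lo,hi in(('hub',.08,(.4,-.4),(1,-.1)),('rim',.06,(.4,-.4),(1,-.1)),('stand',.065,(.4,.1),(1,.5))):
        e=(abs(W[...,2]-z)<.006)&(W[...,0]>lo[0])&(W[...,0]<hi[0])&(W[...,1]>lo[1])&(W[...,1]<hi[1])&(d>0)
        uu,vv=np.where(e)[::-1]; k=onplane(m,uu,vv,z)[:,:2]
        print(n,nm,e.sum(),cv2.minEnclosingCircle(np.float32(k*1000)),cv2.minAreaRect(np.float32(k*1000)))
```

```text
(600, 800, 3)
top blue [209 239  10  10  72] [213.875      243.51388889] [0.55583687 0.28431843 0.1147229 ] 0.12125228057368354
topface 71 [0.55592852 0.28510786 0.11477511]
((555.8655395507812, 284.96832275390625), (22.178918838500977, 22.102542877197266), 77.25607299804688)
top (np.int64(402), np.int64(247), [0.5736, -0.233, 0.02])
top (np.int64(403), np.int64(247), [0.5736, -0.2359, 0.02])
top (np.int64(403), np.int64(248), [0.5707, -0.2359, 0.02])
top (np.int64(403), np.int64(249), [0.5678, -0.2359, 0.02])
top (np.int64(403), np.int64(250), [0.5649, -0.2358, 0.02])
top (np.int64(403), np.int64(251), [0.562, -0.2358, 0.02])
top (np.int64(403), np.int64(252), [0.5591, -0.2358, 0.02])
top (np.int64(403), np.int64(253), [0.5562, -0.2358, 0.02])
top (np.int64(404), np.int64(253), [0.5563, -0.2387, 0.02])
top (np.int64(403), np.int64(254), [0.5533, -0.2358, 0.02])
top (np.int64(404), np.int64(254), [0.5534, -0.2387, 0.02])
top hub 263 ((483.42547607421875, -244.90077209472656), 28.316694259643555) ((482.42132568359375, -244.6404266357422), (54.15171432495117, 54.58403778076172), 89.871
[... 854 characters left out ...]
int64(277), np.int64(221), [0.5671, -0.2308, 0.02])
scene (np.int64(274), np.int64(222), [0.5772, -0.2333, 0.02])
scene (np.int64(275), np.int64(222), [0.575, -0.2311, 0.02])
scene hub 132 ((491.89080810546875, -237.59823608398438), 32.5024299621582) ((490.45123291015625, -237.64358520507812), (61.59480285644531, 53.95656967163086), 74.0757827758789)
scene rim 310 ((620.4942016601562, -214.84617614746094), 192.83840942382812) ((609.271484375, -188.82931518554688), (381.2472229003906, 120.12120819091797), 22.497127532958984)
scene stand 1791 ((568.0234375, 311.46185302734375), 184.11984252929688) ((578.14404296875, 296.42584228515625), (291.4288635253906, 296.905029296875), 26.78581428527832)
```

View pics/crop.png

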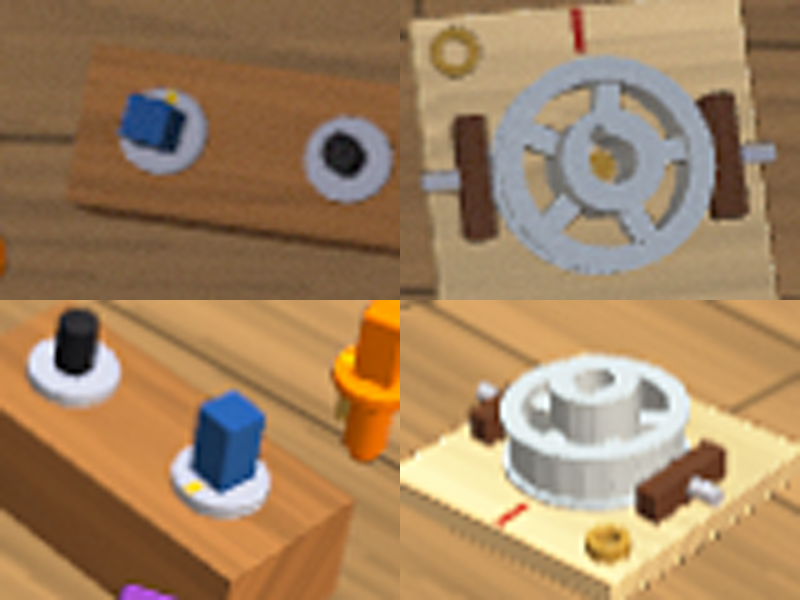

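The crop confirms it: the blue square head has a yellow dash on its collar, at top ≈(219,239), and it stands in the wooden stand. The black round one is the plain shaft. The keyway shows as a dark notch on the index side of the bore, at ≈(406,272).

Run:
```python
from h import *
from scipy.optimize import minimize
for n in('top','scene'):
    X=np.load(n+'.npz');m=imaging.camera_model(n);p=X['p'];W=np.load(n+'W.npy');hsv=cv2.cvtColor(p,cv2.COLOR_RGB2HSV)
    def near(z,c,r,t=.005): 
        e=(abs(W[...,2]-z)<t)&(np.hypot(W[...,0]-c[0],W[...,1]-c[1])<r)&(X['d']>0)
        return e
    def circ(nm,e,z,R):
        uu,vv=np.where(e)[::-1];k=onplane(m,uu,vv,z)[:,:2]*1000
        print(n,nm,len(k),cv2.minEnclosingCircle(np.float32(k)), 'bbox mid',(k.min(0)+k.max(0))/2,np.ptp(k,0)); return k
    circ('rim',near(.06,(.485,-.242),.065),.06,55)
    circ('hub',near(.08,(.485,-.242),.035),.08,28)
    white=(hsv[...,1]<60)&(hsv[...,2]>110)
    circ('collar',near(.073,(.560,.288),.04,.012)&white,.073,24)
    circ('pcollar',near(.073,(.555,.185),.05,.012)&white,.073,24)
    y=(hsv[...,0]>20)&(hsv[...,0]<35)&(hsv[...,1]>130)&(hsv[...,2]>120)&near(.073,(.56,.288),.04,.03)
    vv,uu=np.where(y); print('dash',list(zip(uu,vv)),(onplane(m,uu,vv,.073)*1000).round(1).tolist())
    e=near(.065,(.557,.235),.13,.004); uu,vv=np.where(e)[::-1]
    print('stand',cv2.minAreaRect(np.float32(onplane(m,uu,vv,.065)[:,:2]*1000)))
    e=near(.02,(.485,-.242),.15,.004); uu,vv=np.where(e)[::-1]
    print('cradle',cv2.minAreaRect(np.float32(onplane(m,uu,vv,.02)[:,:2]*1000)))
    if n=='top':
        u,v=[int(round(a)) for a in pix(m,[[.484,-.244,.08]])[0]]; print(u,v)
        print(p[v-9:v+10,u-9:u+10].mean(2).astype(int))
        print((W[v-9:v+10,u-9:u+10,2]*1000).astype(int))
```

```text
top rim 592 ((483.2898254394531, -245.28466796875), 59.581390380859375) bbox mid [ 484.3173331  -245.48394551] [116.49572959 115.54201394]
top hub 256 ((483.42547607421875, -244.90077209472656), 28.316694259643555) bbox mid [ 482.41225616 -244.64303175] [54.56524886 54.18534774]
top collar 113 ((555.90576171875, 285.1658630371094), 24.12579917907715) bbox mid [555.63127152 284.40239642] [44.96114142 46.24058488]
top pcollar 173 ((542.5191040039062, 182.55477905273438), 24.39904022216797) bbox mid [542.72035769 182.1382355 ] [47.35607243 46.95337167]
dash [(np.int64(219), np.int64(238)), (np.int64(219), np.int64(239)), (np.int64(219), np.int64(240))] [[578.0, 281.7, 73.0], [575.2, 281.5, 73.0], [572.4, 281.4, 73.0]]
stand ((514.7185668945312, 238.34091186523438), (202.26454162597656, 161.0832061767578), 83.92681884765625)
cradle ((483.26251220703125, -244.84414672851562), (188.9742889404297, 189.88829040527344), 6.645650386810303)
410 276
[[144 148 147 142 145 147 168 165 164 163 166 163 165 159 156 154 143 120
  105]
 [151 150 150 146 168 165 162 164 163 164 163 165 165 163 163 155 1
[... 2779 characters left out ...]
38.61515318] [59.85333822 59.07964257]
scene collar 129 ((562.5673828125, 290.8206787109375), 25.955495834350586) bbox mid [562.63239378 289.78988586] [50.25248469 49.47942756]
scene pcollar 147 ((548.7046508789062, 187.70181274414062), 26.164505004882812) bbox mid [548.77799716 187.43425522] [51.36132632 50.28383355]
dash [(np.int64(412), np.int64(291)), (np.int64(413), np.int64(291)), (np.int64(414), np.int64(291))] [[578.1, 282.0, 73.0], [576.4, 283.7, 73.0], [574.7, 285.4, 73.0]]
stand ((553.013427734375, 237.48721313476562), (203.41062927246094, 94.48439025878906), 83.15308380126953)
cradle ((491.028564453125, -237.98345947265625), (192.4306640625, 192.1495819091797), 6.549395561218262)
```

carry_out(commands=[{"translation": [39,-21,0],"spin": 0,"claw": 100},{"translation": [39,-21,0],"spin": 0,"claw": 100},{"translation": [39,-21,0],"spin": 0,"claw": 100},{"translation": [39,-21,0],"spin": 0,"claw": 100},{"translation": [39,-21,0],"spin": 0,"claw": 100},{"translation": [39,-21,0],"spin": 0,"claw": 100},{"translation": [39,-21,0],"spin": 0,"claw": 100},{"translation": [39,-21,0],"spin": 0,"claw": 100},{"translation": [39,-21,0],"spin": 0,"claw": 100},{"translation": [39,-21,0],"spin": 0,"claw": 100}])

```text
time: 1.35
eef_pos: [0.508, -0.3989, 0.2183]
tcp_rot: [-0.0, 0.992, 0.127, -0.0]
contact_force: [0.3, 0.5, 0.0]
opening: 0.998
finger_force: 0.0
```

```bash
cat > go.py <<'E'
import sys
from h import *
from scipy.spatial.transform import Rotation as R
def go(x,y,z,yaw):
    "tool-frame shift (mm) and spin to reach TCP x,y,z with tool x at yaw deg"
    s=observe(); r=R.from_quat(s['tcp_rot'],scalar_first=True); M=r.as_matrix()
    cy=np.degrees(np.arctan2(M[1,0],M[0,0])); d=np.array([x,y,z])-s['eef_pos']
    sp=-((yaw-cy+180)%360-180)
    print('t',round(s['time'],2),'tcp',s['eef_pos'].round(4),'yaw',cy.round(2),'tilt',M[:,2].round(4),'q',s['q'].round(2),'F',s['contact_force'].round(1),'T',s['torque'].round(2),'op',round(s['opening'],3),'ff',round(s['finger_force'],1))
    print('shift',(M.T@d*1000).round(1),'spin',np.radians(sp).round(3))
if __name__=='__main__': go(*map(float,sys.argv[1:5]))
E
python3 go.py .559 .288 .2 77
python3 - <<'E'
from h import *
from scipy.optimize import minimize
X=np.load('top.npz');m=imaging.camera_model('top');p=X['p'].mean(2)
u0,v0,n=410,276,8
s=5;o=(np.arange(s)+.5)/s-.5
vv,uu=np.meshgrid(np.add.outer(np.arange(v0-n,v0+n+1),o).ravel(),np.add.outer(np.arange(u0-n,u0+n+1),o).ravel(),indexing='ij')
P=onplane(m,uu.ravel(),vv.ravel(),.08)[:,:2]*1000
I=p[v0-n:v0+n+1,u0-n:u0+n+1]; N=2*n+1
def f(a,full=0):
    q=P-a[:2];c,t=np.cos(a[2]),np.sin(a[2]);x=q@[c,t];y=q@[-t,c]
    h=(np.hypot(x,y)<13.2)|((x>0)&(x<19.5)&(abs(y)<5))
    k=np.hypot(*q.T)<26
    h=h.reshape(N,s,N,s).mean((1,3));k=k.reshape(N,s,N,s).mean((1,3))
    M=163-53*h
    return ((np.clip(I-M,-40,40)**2*(k>.99)).sum())
r=sorted((( (b:=minimize(f,[483.3,-245,t],method='Nelder-Mead',options={'initial_simplex':[[483,-245,t],[486,-245,t],[483,-242,t],[483,-245,t+.15]]})).fun,b.x.tolist()) for t in np.arange(-.4,.7,.1)))
for a in r[:4]: print(a[0],a[1][:2],np.degrees(a[1][2]))
E
```

```text
t 1.35 tcp [ 0.508  -0.3989  0.2183] yaw 14.6 tilt [-6.e-04  3.e-04 -1.e+00] q [ 0.59  0.5  -0.02  1.79  0.01  0.85 -0.75] F [0.3 0.5 0. ] T [-0.08 -0.02 -0.03] op 0.998 ff 0.0
shift [ 222.5 -651.8   18.5] spin -1.089
11990.217777777778 [483.8391484747965, -245.46978807276798] 32.41515864518424
12139.889777777778 [483.8643463208775, -245.4773564443184] 32.99796832803792
12152.553244444445 [483.88555018742204, -245.48540087477312] 33.06388388731646
12154.701511111112 [483.83803441338694, -245.47686001985932] 33.51488870549507
```

carry_out(commands=[{"translation": [20,-58,0],"spin": 0,"claw": 100},{"translation": [20,-58,0],"spin": 0,"claw": 100},{"translation": [20,-58,0],"spin": 0,"claw": 100},{"translation": [20,-58,0],"spin": 0,"claw": 100},{"translation": [20,-58,0],"spin": 0,"claw": 100},{"translation": [20,-58,0],"spin": 0,"claw": 100},{"translation": [20,-58,0],"spin": 0,"claw": 100},{"translation": [20,-58,0],"spin": 0,"claw": 100},{"translation": [20,-58,0],"spin": 0,"claw": 100},{"translation": [20,-58,0],"spin": 0,"claw": 100}])

```text
time: 2.6
eef_pos: [0.5544, 0.2135, 0.2184]
tcp_rot: [0.0, 0.992, 0.127, -0.0]
contact_force: [1.2, 0.3, -0.1]
opening: 0.999
finger_force: 0.0
```

carry_out(commands=[{"translation": [0,0,0],"spin": -0.18,"claw": 100},{"translation": [0,0,0],"spin": -0.18,"claw": 100},{"translation": [0,0,0],"spin": -0.18,"claw": 100},{"translation": [0,0,0],"spin": -0.18,"claw": 100},{"translation": [0,0,0],"spin": -0.18,"claw": 100},{"translation": [0,0,0],"spin": -0.18,"claw": 100}])

```text
time: 3.35
eef_pos: [0.5544, 0.2115, 0.2183]
tcp_rot: [-0.0, 0.784, 0.621, -0.0]
contact_force: [-0.5, -0.4, -0.4]
opening: 1.001
finger_force: 0.0
```

```bash
python3 go.py .559 .288 .17 77
```

```text
t 3.35 tcp [0.5544 0.2115 0.2183] yaw 76.82 tilt [-6.e-04 -3.e-04 -1.e+00] q [-0.2   0.46 -0.37  1.89  0.22  0.83 -0.92] F [-0.5 -0.4 -0.4] T [-0.01 -0.08  0.04] op 1.001 ff 0.0
shift [ 75.6 -12.9  48.3] spin -0.003
```

carry_out(commands=[{"translation": [38,-6,0],"spin": 0,"claw": 100},{"translation": [38,-7,0],"spin": 0,"claw": 100},{"translation": [0,0,24],"spin": 0,"claw": 100},{"translation": [0,0,24],"spin": 0,"claw": 100},{"translation": [0,0,0],"spin": 0,"claw": 100}])

```text
time: 3.98
eef_pos: [0.5586, 0.2879, 0.1688]
tcp_rot: [-0.0, 0.785, 0.619, -0.002]
contact_force: [0.2, -0.0, 0.3]
opening: 0.997
finger_force: 0.0
```

Run:
```python
from h import *
from go import go
go(.559,.288,.17,77)
s=observe()['eef_pos']
A=[]
for n in('top','scene'):
    p,d,m=grab(n)
    u,v=[int(round(x)) for x in pix(m,s)[0]]; print(n,u,v, pix(m,[s, s-[0,0,.07]]))
    b=p[v-48:v+48,u-32:u+32] if 0 else p[v-50:v+50,u-60:u+60]
    A.append(cv2.resize(b,(400*3//3,333)))
    bl=(p[...,2].astype(int)>p[...,0]+50); q=world(m,*[x for x in np.where(bl)[::-1]],d[bl]); k=(np.hypot(*(q[:,:2]-s[:2]).T)<.05)
    print(q[k].mean(0),k.sum(), q[k].min(0),q[k].max(0))
cv2.imwrite('pics/hover.png',np.hstack(A)[...,::-1])
```

```text
t 3.98 tcp [0.5586 0.2879 0.1688] yaw 76.5 tilt [-0.0034 -0.002  -1.    ] q [-0.33  0.56 -0.35  1.86  0.26  0.77 -1.06] F [ 0.2 -0.   0.3] T [-0.02 -0.13  0.05] op 0.997 ff 0.0
shift [ 0.2  0.4 -1.2] spin -0.009
top 208 239 [[207.99594384 239.03756091]
 [214.21852327 243.40365768]]<stdin>:12: RuntimeWarning: Mean of empty slice.
  ret = um.true_divide(
Traceback (most recent call last):
ValueError: zero-size array to reduction operation minimum which has no identity
```

Run:
```python
from h import *
s=observe()['eef_pos']
n='scene';p,d,m=grab(n)
print(pix(m,[s, s-[0,0,.054]]))
u,v=[int(round(x)) for x in pix(m,s)[0]]
cv2.imwrite('pics/hover.png',cv2.resize(p[v-40:v+50,u-60:u+60],None,fx=6,fy=6,interpolation=cv2.INTER_CUBIC)[...,::-1]); print(u-60,v-40)
```

```text
[[424.04624029 257.55975197]
 [421.03696136 275.16619326]]
364 218
```

View pics/hover.png

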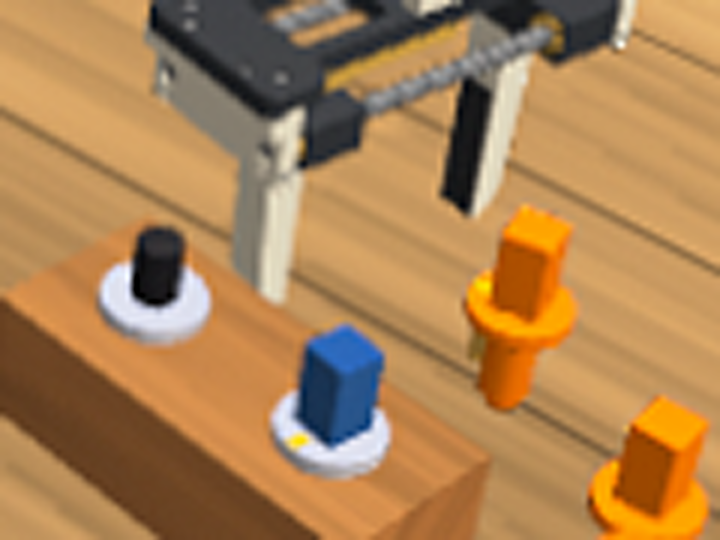

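The scene crop shows both fingers centred above the blue head, whose top is at (421,276), and the yellow dash at (414,291) on the far-x side. Nothing is in the way, so I'll descend and grip.

carry_out(commands=[{"translation": [0,0,22],"spin": 0,"claw": 100},{"translation": [0,0,22],"spin": 0,"claw": 100},{"translation": [0,0,22],"spin": 0,"claw": 100},{"translation": [0,0,22],"spin": 0,"claw": 100},{"translation": [0,0,0],"spin": 0,"claw": 40},{"translation": [0,0,0],"spin": 0,"claw": 10},{"translation": [0,0,0],"spin": 0,"claw": 10},{"translation": [0,0,0],"spin": 0,"claw": 10},{"translation": [0,0,0],"spin": 0,"claw": 10}], newtons=15)

```text
time: 5.2
eef_pos: [0.5598, 0.2886, 0.083]
tcp_rot: [0.0, 0.785, 0.619, 0.0]
contact_force: [0.3, 0.3, -0.3]
opening: 0.511
finger_force: 0.0
```

```bash
python3 go.py .5586 .2879 .150 76.5
```

```text
t 5.2 tcp [0.5598 0.2886 0.083 ] yaw 76.48 tilt [ 4.e-04  2.e-04 -1.e+00] q [-0.37  0.67 -0.3   1.92  0.33  0.6  -1.11] F [ 0.3  0.3 -0.3] T [-0.04 -0.09 -0.01] op 0.511 ff 0.0
shift [ -0.9  -1.  -67. ] spin -0.0
```

Fingers are slow, so keep closing.

carry_out(commands=[{"translation": [0,0,0],"spin": 0,"claw": 10},{"translation": [0,0,0],"spin": 0,"claw": 10},{"translation": [0,0,0],"spin": 0,"claw": 10},{"translation": [0,0,0],"spin": 0,"claw": 10},{"translation": [0,0,0],"spin": 0,"claw": 10},{"translation": [0,0,0],"spin": 0,"claw": 10}], newtons=15)

```text
time: 5.95
eef_pos: [0.559, 0.2888, 0.0826]
tcp_rot: [-0.0, 0.785, 0.619, -0.0]
contact_force: [-4.5, 2.3, 3.6]
opening: 0.257
finger_force: 15.0
```

```bash
python3 go.py .5586 .2879 .150 76.5
```

```text
t 5.95 tcp [0.559  0.2888 0.0826] yaw 76.5 tilt [-0.001 -0.    -1.   ] q [-0.37  0.67 -0.3   1.92  0.33  0.6  -1.11] F [-4.5  2.3  3.6] T [ 0.28  1.15 -0.01] op 0.257 ff 15.0
shift [ -1.   -0.2 -67.4] spin 0.0
```

carry_out(commands=[{"translation": [0,0,0],"spin": 0,"claw": 10},{"translation": [0,0,-10],"spin": 0,"claw": 10},{"translation": [0,0,-20],"spin": 0,"claw": 10},{"translation": [0,0,-30],"spin": 0,"claw": 10},{"translation": [0,0,-30],"spin": 0,"claw": 10},{"translation": [0,0,-20],"spin": 0,"claw": 10},{"translation": [0,0,0],"spin": 0,"claw": 10}], newtons=40)

```text
time: 6.82
eef_pos: [0.561, 0.2884, 0.1942]
tcp_rot: [0.001, 0.786, 0.619, 0.002]
contact_force: [0.2, 0.9, -4.8]
opening: 0.257
finger_force: 40.0
```

Run:
```python
from h import *
from go import go
go(.4855,-.243,.2,119)
s=observe()['eef_pos'];n='scene';p,d,m=grab(n)
u,v=[int(round(x)) for x in pix(m,s)[0]]
cv2.imwrite('pics/lift.png',cv2.resize(p[v-40:v+60,u-60:u+60],None,fx=5,fy=5,interpolation=cv2.INTER_CUBIC)[...,::-1]); print(u-60,v-40)
```

```text
t 6.83 tcp [0.561  0.2884 0.1942] yaw 76.43 tilt [ 0.0032  0.0012 -1.    ] q [-0.32  0.53 -0.36  1.84  0.25  0.81 -1.05] F [ 0.2  0.9 -4.8] T [ 0.03 -0.14  0.02] op 0.257 ff 40.0
shift [-534.3   51.3   -6.7] spin -0.743
365 210
```

View pics/lift.png

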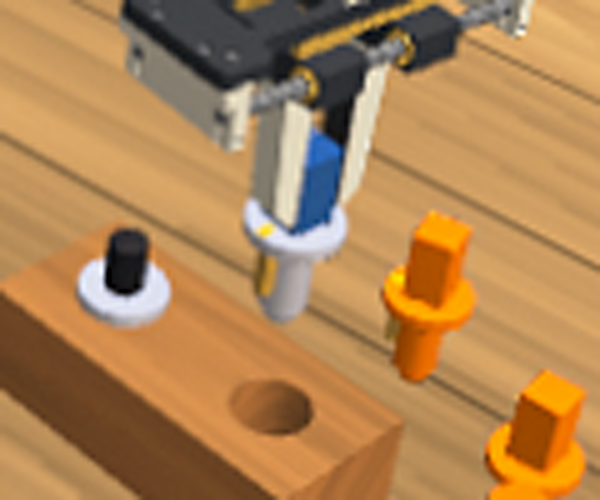

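Lift confirmed: the shaft hangs plumb at about (421,260). Its brass key is at (418,263), the pocket is empty and the plain shaft is untouched. Next I'll carry it to the pulley.

carry_out(commands=[{"translation": [-53,5,0],"spin": 0,"claw": 10},{"translation": [-53,5,0],"spin": 0,"claw": 10},{"translation": [-53,5,0],"spin": 0,"claw": 10},{"translation": [-53,5,0],"spin": 0,"claw": 10},{"translation": [-53,5,0],"spin": 0,"claw": 10},{"translation": [-53,5,0],"spin": 0,"claw": 10},{"translation": [-53,5,0],"spin": 0,"claw": 10},{"translation": [-53,5,0],"spin": 0,"claw": 10},{"translation": [-53,5,0],"spin": 0,"claw": 10},{"translation": [-53,5,0],"spin": 0,"claw": 10}])

```text
time: 8.12
eef_pos: [0.4834, -0.2403, 0.1915]
tcp_rot: [-0.001, 0.785, 0.619, -0.0]
contact_force: [0.6, 0.7, -4.4]
opening: 0.257
finger_force: 40.0
```

carry_out(commands=[{"translation": [0,0,0],"spin": -0.18,"claw": 10},{"translation": [0,0,0],"spin": -0.18,"claw": 10},{"translation": [0,0,0],"spin": -0.18,"claw": 10},{"translation": [0,0,0],"spin": -0.18,"claw": 10},{"translation": [0,0,0],"spin": 0,"claw": 10}])

```text
time: 8.75
eef_pos: [0.4836, -0.2387, 0.1914]
tcp_rot: [-0.001, 0.518, 0.856, 0.0]
contact_force: [-0.6, -0.3, -4.7]
opening: 0.252
finger_force: 40.0
```

```bash
python3 go.py .4855 -.243 .156 119
```

```text
t 8.75 tcp [ 0.4836 -0.2387  0.1914] yaw 117.63 tilt [-0.0015  0.0012 -1.    ] q [ 0.75  0.46 -0.56  2.03  0.35  0.75  0.46] F [-0.6 -0.3 -4.7] T [-0.02 -0.11  0.02] op 0.252 ff 40.0
shift [-4.7 -0.3 35.4] spin -0.024
```

Run:
```python
from h import *
from scipy.optimize import least_squares
from go import go
go(.4855,-.243,.156,119)
s=observe()['eef_pos']
n='scene';p,d,m=grab(n);p0=np.load('scene.npz');W0=np.load('sceneW.npy')
D=np.median([d]+[imaging.get_image(n)[1] for _ in range(6)],0)
v,u=np.mgrid[:480,:640];W=world(m,u.ravel(),v.ravel(),D.ravel()).reshape(480,640,3)
def fit(P,R,c0):
    r=least_squares(lambda c:np.hypot(P[:,0]-c[0],P[:,1]-c[1])-R,c0,loss='soft_l1',f_scale=.002); return r.x.round(4),len(P),np.sqrt(np.mean(r.fun**2)).round(4)
sel=lambda W,z0,z1,c,r0,r1:W[(W[...,2]>z0)&(W[...,2]<z1)&(np.hypot(W[...,0]-c[0],W[...,1]-c[1])>r0)&(np.hypot(W[...,0]-c[0],W[...,1]-c[1])<r1)]
c=(.487,-.24)
print('rim',fit(sel(W,.027,.053,c,.045,.066),.055,c))
print('shaft',fit(sel(W,s[2]-.056,s[2]-.024,s,0,.025),.012,s[:2]))
zc=s[2]-.066+.054
print('collar',fit(sel(W,zc-.004,zc+.002,s,.015,.035),.024,s[:2]))
# pixel-based: bore (dark) and hub top ellipse edge
for cc in((.4838,-.2452),(.4895,-.2395)): print(pix(m,[[*cc,.08]]))
print('tip pred',pix(m,[s-[0,0,.066]]))
u,v=[int(x) for x in pix(m,[[.486,-.242,.1]])[0]]
im=cv2.resize(p[v-30:v+30,u-40:u+40],None,fx=10,fy=10,interpolation=cv2.INTER_CUBIC)
cv2.imwrite('pics/hub.png',im[...,::-1]); print(u-40,v-30)
```

```text
t 8.75 tcp [ 0.4836 -0.2387  0.1914] yaw 117.63 tilt [-0.0015  0.0012 -1.    ] q [ 0.75  0.46 -0.56  2.03  0.35  0.75  0.46] F [-0.6 -0.3 -4.7] T [-0.02 -0.11  0.02] op 0.252 ff 40.0
shift [-4.7 -0.3 35.4] spin -0.024
rim (array([ 0.4859, -0.2419]), 263, np.float64(0.0045))
shaft (array([ 0.4923, -0.2397]), 65, np.float64(0.0025))
collar (array([ 0.4852, -0.2408]), 62, np.float64(0.0036))
[[293.24222787 192.55002505]]
[[293.12491388 193.91132535]]
tip pred [[294.26981378 180.61814129]]
253 157
```

View pics/hub.png

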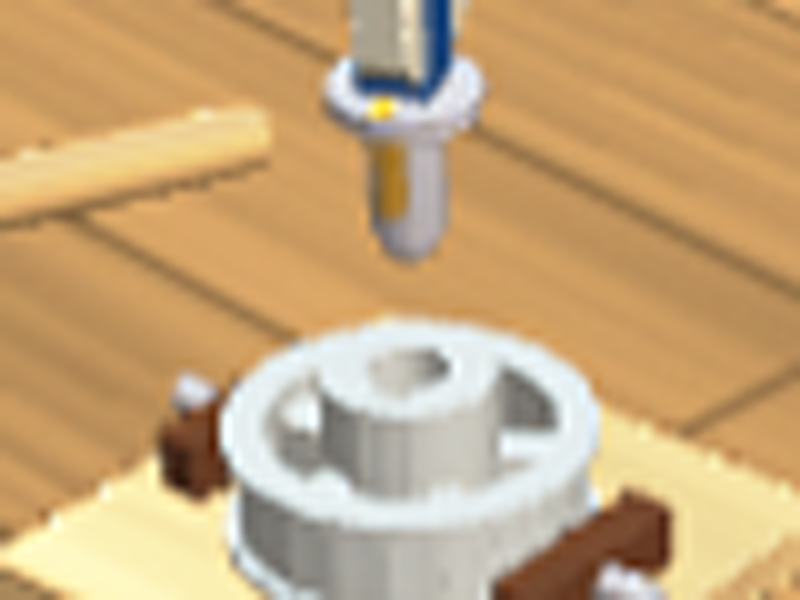

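The crop shows the shaft above the hub at about (294,182), with its key towards the index side. The bore is at (293.4,193.7) and the two line up to about 1 mm. I'll apply the small correction, descend and feel.

carry_out(commands=[{"translation": [-1,0.5,0],"spin": -0.04,"claw": 10},{"translation": [0,0,20],"spin": 0,"claw": 10},{"translation": [0,0,20],"spin": 0,"claw": 10},{"translation": [0,0,5],"spin": 0,"claw": 10},{"translation": [0,0,4],"spin": 0,"claw": 10},{"translation": [0,0,4],"spin": 0,"claw": 10},{"translation": [0,0,0],"spin": 0,"claw": 10}])

```text
time: 9.98
eef_pos: [0.4851, -0.24, 0.1398]
tcp_rot: [0.0, 0.5, 0.866, -0.001]
contact_force: [-0.5, -3.4, -4.8]
opening: 0.256
finger_force: 40.0
```

```bash
python3 go.py .4846 -.2394 .126 122
```

```text
t 9.97 tcp [ 0.4851 -0.24    0.1398] yaw 119.99 tilt [-2.0e-04 -1.2e-03 -1.0e+00] q [ 0.72  0.53 -0.51  2.07  0.43  0.64  0.43] F [-0.5 -3.4 -4.8] T [-1.16  0.24 -0.03] op 0.256 ff 40.0
shift [ 0.8 -0.1 13.8] spin -0.035
```

carry_out(commands=[{"translation": [-1.3,-0.7,0],"spin": 0,"claw": 10},{"translation": [0,0,3],"spin": 0,"claw": 10},{"translation": [0,0,0],"spin": 0,"claw": 10}])

```text
time: 10.35
eef_pos: [0.4843, -0.241, 0.1361]
tcp_rot: [-0.001, 0.5, 0.866, -0.001]
contact_force: [-3.8, -4.5, -6.6]
opening: 0.255
finger_force: 40.0
```

```bash
python3 go.py .4846 -.2394 .126 122
```

```text
t 10.35 tcp [ 0.4843 -0.241   0.1361] yaw 120.0 tilt [-1.9e-03 -3.0e-04 -1.0e+00] q [ 0.72  0.54 -0.51  2.07  0.44  0.63  0.43] F [-3.8 -4.5 -6.6] T [-1.27  0.82 -0.  ] op 0.255 ff 40.0
shift [ 1.3  1.1 10.1] spin -0.035
```

carry_out(commands=[{"translation": [-0.8,-2.2,0],"spin": 0,"claw": 10},{"translation": [0,0,3],"spin": 0,"claw": 10},{"translation": [0,0,0],"spin": 0,"claw": 10}])

```text
time: 10.72
eef_pos: [0.4841, -0.2419, 0.1334]
tcp_rot: [-0.0, 0.5, 0.866, 0.0]
contact_force: [-1.7, -0.3, -5.7]
opening: 0.255
finger_force: 40.0
```

```bash
python3 go.py .4846 -.2394 .126 122
```

```text
t 10.72 tcp [ 0.4841 -0.2419  0.1334] yaw 120.05 tilt [ 3.e-04  7.e-04 -1.e+00] q [ 0.72  0.54 -0.51  2.08  0.44  0.63  0.43] F [-1.7 -0.3 -5.7] T [ 0.09  0.14 -0.01] op 0.255 ff 40.0
shift [1.9 1.6 7.4] spin -0.034
```

carry_out(commands=[{"translation": [0.2,-0.5,2],"spin": 0,"claw": 10},{"translation": [0,0,2],"spin": 0,"claw": 10},{"translation": [0,0,2],"spin": 0,"claw": 10},{"translation": [0,0,2],"spin": 0,"claw": 10},{"translation": [0,0,0],"spin": 0,"claw": 10}])

```text
time: 11.35
eef_pos: [0.4833, -0.2424, 0.1254]
tcp_rot: [-0.0, 0.5, 0.866, -0.0]
contact_force: [-0.9, 0.4, -4.8]
opening: 0.253
finger_force: 40.0
```

```bash
python3 go.py .4846 -.2394 .0936 122
```

```text
t 11.35 tcp [ 0.4833 -0.2424  0.1254] yaw 120.03 tilt [-2.e-04  1.e-04 -1.e+00] q [ 0.71  0.55 -0.5   2.08  0.45  0.61  0.42] F [-0.9  0.4 -4.8] T [-0.02 -0.09  0.  ] op 0.253 ff 40.0
shift [ 1.9  2.7 31.8] spin -0.034
```

carry_out(commands=[{"translation": [0,0,2],"spin": 0,"claw": 10},{"translation": [0,0,2],"spin": 0,"claw": 10},{"translation": [0,0,0],"spin": 0,"claw": 10}])

```text
time: 11.72
eef_pos: [0.4832, -0.2424, 0.1214]
tcp_rot: [-0.0, 0.5, 0.866, -0.0]
contact_force: [-0.2, 0.0, -4.8]
opening: 0.255
finger_force: 40.0
```

```bash
python3 go.py .4833 -.2424 .0936 122
```

```text
t 11.72 tcp [ 0.4832 -0.2424  0.1214] yaw 120.03 tilt [-3.e-04  1.e-04 -1.e+00] q [ 0.71  0.56 -0.49  2.09  0.46  0.6   0.41] F [-0.2  0.  -4.8] T [-0.01 -0.09  0.  ] op 0.255 ff 40.0
shift [-0.   0.1 27.8] spin -0.034
```

No resistance, so the key appears to have entered the keyway. I'll push on in steps.

carry_out(commands=[{"translation": [0,0,3],"spin": 0,"claw": 10},{"translation": [0,0,3],"spin": 0,"claw": 10},{"translation": [0,0,3],"spin": 0,"claw": 10},{"translation": [0,0,3],"spin": 0,"claw": 10},{"translation": [0,0,0],"spin": 0,"claw": 10}], newtons=55)

```text
time: 12.35
eef_pos: [0.4832, -0.2424, 0.1093]
tcp_rot: [-0.0, 0.5, 0.866, -0.0]
contact_force: [-0.6, -0.4, -5.3]
opening: 0.257
finger_force: 55.0
```

```bash
python3 go.py .4833 -.2424 .0976 120
```

```text
t 12.35 tcp [ 0.4832 -0.2424  0.1093] yaw 120.03 tilt [-5.e-04  2.e-04 -1.e+00] q [ 0.69  0.58 -0.48  2.1   0.48  0.58  0.4 ] F [-0.6 -0.4 -5.3] T [ 0.01 -0.09 -0.02] op 0.257 ff 55.0
shift [-0.1  0.1 11.7] spin 0.0
```

carry_out(commands=[{"translation": [0,0,2],"spin": 0,"claw": 10},{"translation": [0,0,2],"spin": 0,"claw": 10},{"translation": [0,0,2],"spin": 0,"claw": 10},{"translation": [0,0,2],"spin": 0,"claw": 10},{"translation": [0,0,2],"spin": 0,"claw": 10},{"translation": [0,0,0],"spin": 0,"claw": 10}])

```text
time: 13.1
eef_pos: [0.4834, -0.2425, 0.0998]
tcp_rot: [0.0, 0.5, 0.866, -0.0]
contact_force: [-1.1, 1.0, 6.1]
opening: 0.26
finger_force: 55.0
```

```bash
python3 go.py .4833 -.2424 .0976 120
```

```text
t 13.1 tcp [ 0.4834 -0.2425  0.0998] yaw 120.03 tilt [ 2.e-04 -4.e-04 -1.e+00] q [ 0.68  0.59 -0.46  2.1   0.49  0.55  0.38] F [-1.1  1.   6.1] T [0.04 0.44 0.02] op 0.26 ff 55.0
shift [ 0.2 -0.   2.2] spin 0.0
```

carry_out(commands=[{"translation": [0,0,1],"spin": 0,"claw": 10},{"translation": [0,0,1],"spin": 0,"claw": 10},{"translation": [0,0,1],"spin": 0,"claw": 10},{"translation": [0,0,0],"spin": 0,"claw": 10}])

```text
time: 13.6
eef_pos: [0.4834, -0.2425, 0.0975]
tcp_rot: [0.0, 0.5, 0.866, -0.0]
contact_force: [-6.2, 1.8, 13.6]
opening: 0.257
finger_force: 55.0
```

```bash
python3 go.py .4833 -.2424 .0976 120
```

```text
t 13.6 tcp [ 0.4834 -0.2425  0.0975] yaw 120.02 tilt [ 5.e-04 -1.e-03 -1.e+00] q [ 0.68  0.59 -0.46  2.11  0.5   0.55  0.38] F [-6.2  1.8 13.6] T [0.31 0.88 0.05] op 0.257 ff 55.0
shift [ 0.2 -0.1 -0.1] spin 0.0
```

carry_out(commands=[{"translation": [0,-0.5,1],"spin": 0,"claw": 10},{"translation": [0,0,0.5],"spin": 0,"claw": 10},{"translation": [0,0,0],"spin": 0,"claw": 10}])

```text
time: 13.98
eef_pos: [0.4834, -0.2426, 0.0975]
tcp_rot: [0.001, 0.5, 0.866, -0.0]
contact_force: [-7.6, 4.1, 31.8]
opening: 0.252
finger_force: 55.0
```

```bash
python3 go.py .4833 -.2424 .0976 120
```

```text
t 13.97 tcp [ 0.4834 -0.2426  0.0975] yaw 120.04 tilt [ 0.0016 -0.002  -1.    ] q [ 0.68  0.59 -0.46  2.11  0.5   0.55  0.38] F [-7.6  4.1 31.8] T [ 0.78  1.73 -0.  ] op 0.252 ff 55.0
shift [ 0.2 -0.  -0.2] spin 0.001
```

carry_out(commands=[{"translation": [0,0,0],"spin": 0,"claw": 10},{"translation": [0,0,0],"spin": 0,"claw": 10},{"translation": [0,0,0],"spin": 0,"claw": 10},{"translation": [0,0,0],"spin": 0,"claw": 10}])

```text
time: 14.48
eef_pos: [0.4834, -0.2426, 0.0974]
tcp_rot: [0.001, 0.5, 0.866, -0.0]
contact_force: [-7.3, 2.6, 33.4]
opening: 0.254
finger_force: 55.0
```

```bash
python3 - <<'E'
from h import *
p,d,m=grab('scene'); u,v=[int(x) for x in pix(m,[[.486,-.242,.1]])[0]]
cv2.imwrite('pics/end.png',cv2.resize(p[v-35:v+35,u-45:u+45],None,fx=8,fy=8,interpolation=cv2.INTER_CUBIC)[...,::-1])
E
python3 go.py .4833 -.2424 .0976 120
```

```text
t 14.53 tcp [ 0.4834 -0.2426  0.0974] yaw 120.04 tilt [ 0.0016 -0.0019 -1.    ] q [ 0.68  0.59 -0.46  2.11  0.5   0.55  0.38] F [-6.7  3.5 31.6] T [ 0.83  1.78 -0.05] op 0.254 ff 55.0
shift [ 0.2 -0.  -0.2] spin 0.001
```

View pics/end.png

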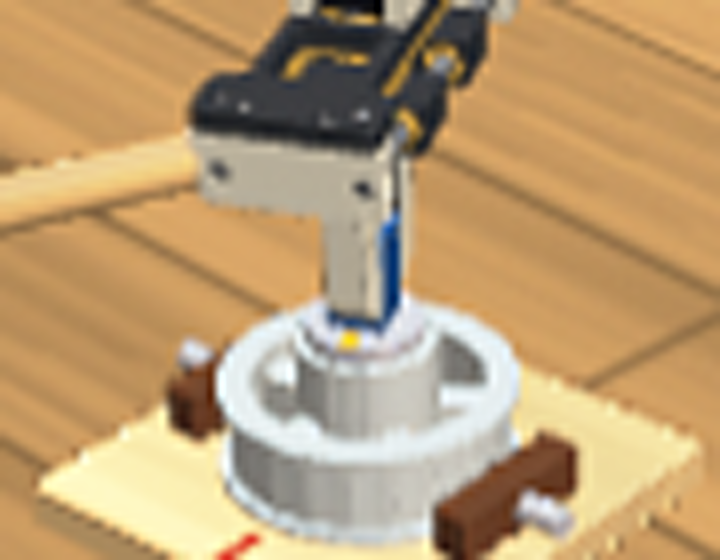

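The collar sits flat on the hub, with the yellow dash at crop (350,340). The grip is steady and the press holds at about 32 N with no change in height, so I'll hand in.

```bash
python3 -c "
from cell import workorder; print(workorder.job_done())"
```

```text
the job is handed in; nothing more can be done
None
```

The job is handed in: the blue-headed shaft's key is in the keyway and the collar is on the hub, with the arm still gripping the head and pressing it home at about 32 N (about 14.5 s used).

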